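Press the foil onto a deep-well plate

TASK

Push the plate carriage fully home under the bench press's overhanging bridge. Then pull the side lever down until it latches in its third notch, no further (the fourth notch would crack the plate), and let go so that the notch holds it. Finally press the release button beside the lever so that the lever springs all the way back up, leaving the carriage home and the other things on the bench where they are.

Things in the scene. Friction and masses are not known exactly. Their poses are not given: they have to be found in the camera images.
- press: Beige bench press fixed to the table, 295 x 176 mm, 165 mm high. Origin on the table below the lever's hinge line, mid-width; x points from its front (robot side) to its back, y to its left. Side cheeks and overhanging bridge fill x -0.040 to 0.095, y within +-0.088 m, up to 165 mm; the bridge's underside is at 137 mm. The open front with rails is at x -0.20 to -0.04.
- carriage (a joint): Travel of the plate carriage along press +x: 0 = fully out towards the front, 0.080 m = fully home against the stop under the bridge. Stays where it is left; about 3 N moves it. A white 127 x 86 mm deep-well plate with foil on top is clipped on it.
- carriage_tab (a point): Centre of the top edge of the carriage's black upright tab, 60 mm wide (press y), 12 mm thick (press x) and 45 mm tall, top 70 mm above the table. Free space 35 mm or more before and behind it. Fully home it is 105 mm in front of the press origin.
- lever (a joint): Steel lever on the press's left (+y) side: 0 = at rest, 60 degrees above level, leaning to the front; grows as the grip is pulled forward and down. A spring pulls it back (4 N at the grip). A pawl drops into notches at 0.262, 0.524, 0.785 (third, lever 15 degrees above level) and 1.047 rad (fourth, level) once the lever passes each. Four dark studs on the arc beside it mark the notches.
- lever_grip (a point): Middle of the free part of the lever's black round grip bar, 16 mm diameter, along press y, sticking out to the left of the lever arm; free for 45 mm on either side. It is 150 mm from the hinge line and turns about the point lever_hinge.
- lever_hinge (a point): Point of the lever's hinge line level with the middle of the grip, 110 mm above the table, 160 mm to the left (+y) of the press origin. Fixed to the press.
- release (a joint): Travel of the release button, straight down: 0 = up, 0.008 m = fully down. Springy, fully down takes about 5 N; the pawl lets the lever go at about 0.005. The button also dips by itself while the lever clicks from notch to notch.
- release_top (a point): Centre of the top of the white round release button, 28 mm diameter, on a dark post 40 x 36 mm on the press's left side behind the lever's hinge, 121 mm above the table when up; 34 mm behind and 132 mm to the left of the press origin. Press it straight down.
- tip_box: Bystander: dark tip box with clear lid, 124 x 86 x 68 mm; origin under its centre.
- bottle_a: Bystander: clear glass bottle, 68 mm diameter, 150 mm tall; origin under its centre.
- bottle_b: Bystander: amber jar, 60 mm diameter, 120 mm tall; origin under its centre.
- beaker: Bystander: white plastic beaker, 90 mm diameter, 110 mm tall; origin under its centre.
- pipette: Bystander: hand pipette lying down, 220 mm long, 26 mm thick; origin on the table under its middle.

How it is judged:
By the outcome, as a careful person would: the job done as asked, in the order asked, and still so for the second after the job is handed in, with the robot touching nothing.
It also fails if it takes over 58 s, if anything falls off the work surface, if the arm or the gripper's body presses on something with over 40 N, if the wrist force passes 120 N, or if a joint passes its speed limit or range.

ROBOT

A 6-joint arm with a two-finger parallel gripper is mounted at the origin on the work surface. World frame = base frame: x ahead of the robot, y to its left, z up, the work surface at z = 0. Lengths are in mm, angles in rad, forces in N, time in s.
With the tool pointing down it reaches from about 300 to 875 mm from the base axis. Payload 4.2 kg.
Tool frame: the origin (TCP) lies at the very end of the fingers, on their centre line; the grasp point (between the pads) lies 19 mm behind it (env.tcp_to_grasp is the z of the grasp point in the tool frame, in mm); z points along the fingers, x is the direction in which the jaws open and shut, and the axes are right-handed (so a half turn about z gives the same grasp; the last joint's range is limited). The gripper opens to 85 mm and grips with 20 to 120 N. Pads are 22 mm wide; open, the fingers measure 114 mm over their backs; the gripper's body (76 mm by 85 mm) begins 54 mm behind the grasp point. The pads swing forward as they close: fully open they stand 13 mm farther back than shut.
Start: joints at [-1.217, 0.32, 1.565, -0, 1.257, -0.02], TCP at [209.968, -535.308, 231.338] pointing down, gripper open.
Joint ranges: [-3.11, 3.11], [-0.84, 2.01], [0.21, 2.61], [-1.34, 4.49], [0.05, 2.63], [-2.56, 2.56]. Speed limits (rad/s): [2.57, 2.57, 3.14, 3.14, 3.14, 3.14].

INTERFACE

Orientations are given as a unit quaternion [x, y, z, w].
In Python, from bench import env gives the robot as it stands. The module is installed in compiled form; this text tells all that it offers.
- The arm moves only by the shell command python3 -m handwheel 'ROWS' [FORCE]. ROWS is JSON, a list of rows, each a list of 3 entries, a list of its own where there are three numbers: the shift along the tool's x, y, z in cm, then the turn about the tool's z in rad, then the opening, from 0 (shut) to 1 (fully open). In form: [[[tx, ty, tz], roll, hand], ...]. A call has 1 to 10 rows; each row is the pose to reach, as a shift and turn from the pose measured when the call began, along the tool's axes at that moment; what a row does not reach only later rows make up. A row lasts 1/8 s, in which the tool goes at most 62.5 mm and 10.7 degrees, less where a joint would pass 70% of its speed; a pose out of reach is approached as far as the arm can. A call with a gripper value outside its range is refused whole. The fingers move at their own pace and stop on an object; FORCE is the grip in N (left out, the last holds). Time passes only in rows, so rows that repeat a pose let the fingers close. It gives the time, the measured TCP pose, the force and the opening at its end, in the units of the state.
- env.get_state(): the state, without advancing time (a new reading comes with each control period).
- env.snapshot(name): name is "side" or "top"; returns a dict with "color" (384x512x3 uint8, blue, green, red), "fx", "fy", "cx", "cy" (pixels), "D" ([k1, k2, p1, p2, k3] as OpenCV has them; the pictures are not rectified), "extrinsics" (4x4, takes a point from camera to world coordinates). Camera axes: x right, y up, looking along -z (the intrinsics and any distortion apply to the point x, -y, -z); pixel columns grow to the right and rows downward; lengths in mm; the calibration is good to about 2 mm. A picture is of the moment at which its call begins. There is no depth.
- env.close_job(): hands the job in, once; it reports no verdict.
Trained networks look in the newest picture that a camera, given by its name, has taken for a name from the list of things; names that differ only in an ending like _2 or _b are one class to them, and where a whole thing is asked for, a point or a joint stands for the part that bears it (a point fixed in the world has none). Each returns a list of dicts, best first, with "conf" (0 to 1); they miss things now and then, are a little off and sometimes report something else, mostly with a low value. They report only what shows in the picture. A call takes as long as a camera call.
- env.spot_in(target, camera): "location" ([column, row] in pixels, amid what is visible of it).
The state is a dict: "time": time; "joints": joint angles; "joint_velocities": joint speeds; "tau": joint torques, N m; "tcp_pos": TCP position; "eef_rot": TCP orientation; "contact_force": force on the tool from outside, world axes, zero at the start; "moment": the same for the moment, N m; "finger_gap": finger opening in mm.
Only numpy, scipy, OpenCV 4.12 (cv2) and the standard library are available. Lean on these libraries where they do the work, as an engineer would, in place of code of your own. Each camera call takes 0.05 s, during which the arm holds its last target. There are 200 camera calls.

## Working session

There is one attempt and no reset: what is moved stays moved. The work goes in short steps, Python scripts to look and compute and a shell command to move; the robot and the scene stay as the last step left them, time stands still between calls to the robot, and variables do not carry over. Pictures are saved under pics/ and viewed, about 8 in all and at most 12, crops included, and the job is handed in when it is done.

```bash
mkdir -p pics
cat > h.py <<'E'
import numpy as np, cv2
from bench import env
from scipy.spatial.transform import Rotation as R
def snap(c,fn=None):
    s=env.snapshot(c)
    if fn: cv2.imwrite('pics/'+fn,s['color'])
    return s
def ray(s,px):
    K=np.array([[s['fx'],0,s['cx']],[0,s['fy'],s['cy']],[0,0,1.]])
    u=cv2.undistortPoints(np.array([[px]],float),K,np.array(s['D'],float))[0,0]
    E=np.array(s['extrinsics']); d=E[:3,:3]@np.array([u[0],-u[1],-1.]); return E[:3,3],d
def onz(s,px,z):
    o,d=ray(s,px); return o+d*(z-o[2])/d[2]
def proj(s,P):
    K=np.array([[s['fx'],0,s['cx']],[0,s['fy'],s['cy']],[0,0,1.]])
    E=np.linalg.inv(np.array(s['extrinsics'])); P=np.atleast_2d(P)
    c=P@E[:3,:3].T+E[:3,3]; c=c*[1,-1,-1]
    return cv2.projectPoints(c.reshape(-1,1,3),np.zeros(3),np.zeros(3),K,np.array(s['D'],float))[0][:,0]
def tri(s1,p1,s2,p2):
    A=np.zeros((3,3));b=np.zeros(3)
    for s,p in((s1,p1),(s2,p2)):
        o,d=ray(s,p);d=d/np.linalg.norm(d);M=np.eye(3)-np.outer(d,d);A+=M;b+=M@o
    return np.linalg.solve(A,b)
E
python3 - <<'E'
from h import *
np.set_printoptions(precision=1,suppress=True)
S={c:snap(c,c+'0.png') for c in('side','top')}
for c in S: print(c,S[c]['extrinsics'],S[c]['fx'])
for n in['press','carriage','carriage_tab','lever','lever_grip','release','release_top','tip_box','bottle_a','bottle_b','beaker','pipette']:
    for c in S:
        print(n,c,[(np.round(d['location']).tolist(),round(d['conf'],2)) for d in env.spot_in(n,c)[:3]])
print(env.get_state())
E
```

```text
side [[ -1.    0.1  -0.1 447.7]
 [ -0.1  -0.6   0.8 918.9]
 [ -0.    0.8   0.6 866.1]
 [  0.    0.    0.    1. ]] 434.33732180059496
top [[  -0.     1.    -0.1  482.8]
 [  -1.    -0.    -0.    46. ]
 [  -0.     0.1    1.  1194.6]
 [   0.     0.     0.     1. ]] 446.5384868609059
press side []
press top [([319.0, 175.0], 0.58), ([267.0, 150.0], 0.35)]
carriage side [([272.0, 191.0], 0.61), ([224.0, 131.0], 0.31)]
carriage top [([321.0, 190.0], 0.9)]
carriage_tab side [([270.0, 194.0], 0.84), ([201.0, 239.0], 0.16)]
carriage_tab top [([320.0, 190.0], 0.91)]
lever side [([248.0, 179.0], 0.94)]
lever top [([280.0, 186.0], 0.84)]
lever_grip side [([248.0, 182.0], 0.77)]
lever_grip top [([281.0, 186.0], 0.6), ([392.0, 128.0], 0.5)]
release side [([224.0, 194.0], 0.69)]
release top [([280.0, 188.0], 0.36)]
release_top side [([248.0, 186.0], 0.58), ([224.0, 198.0], 0.56)]
release_top top []
tip_box side [([278.0, 147.0], 0.59)]
tip_box top [([403.0, 189.0], 0.86)]
bottle_a side [([204.0, 240.0], 0.69), ([224.0, 130.0], 0.63)]
bottle_a top [([221.0, 140.0], 0.96), ([390.0, 130.0], 0.58), ([402.0, 184.0], 0.51)]
bottle_b side [([204.0, 240.0], 0.69), ([224.0, 130.0], 0.63)]
bottle_b top [([221.0, 140.0], 0.96), ([390.0, 130.0], 0.58), ([402.0, 184.0], 0.51)]
beaker side [([238.0, 254.0], 0.78)]
beaker top [([196.0, 180.0], 0.77)]
pipette side [([322.0, 302.0], 0.56)]
pipette top [([180.0, 263.0], 0.57)]
{'time': 1.3, 'joints': array([-1.2,  0.3,  1.6, -0. ,  1.3, -0. ]), 'joint_velocities': array([-0., -0.,  0., -0., -0., -0.]), 'tau': array([ -0. , -41.5, -23.4,  -0. ,   0. ,   0. ]), 'tcp_pos': array([ 209.9, -535.3,  231.3]), 'eef_rot': array([ 0.8, -0.6,  0. ,  0. ]), 'contact_force': array([-0.1, -0.4, -0.3]), 'moment': array([ 0., -0.,  0.]), 'finger_gap': 85.16021279511673}
```

```bash
python3 -c "
import cv2
a=cv2.imread('pics/side0.png');b=cv2.imread('pics/top0.png')
print(a.shape)"
```

```text
(384, 512, 3)
```

View pics/side0.png

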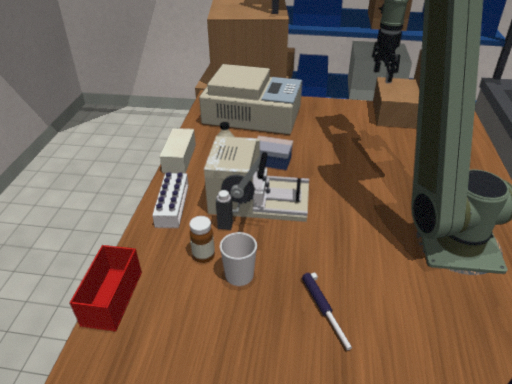

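View pics/top0.png

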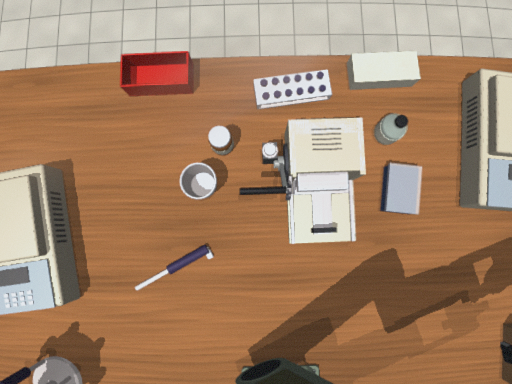

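The top view shows the press at about (325,175), the tab at (323,230), the grip bar at (262,191) and the button at (270,150). The detectors were only roughly right on these, so I'll check enlarged crops.

```bash
python3 -c "
import cv2,numpy as np
a=cv2.imread('pics/side0.png')[120:250,190:320];b=cv2.imread('pics/top0.png')[110:250,230:375]
b=cv2.resize(b,None,fx=3,fy=3,interpolation=3);a=cv2.resize(a,None,fx=3,fy=3,interpolation=3)
o=np.zeros((425,830,3),np.uint8);o[:390,:390]=a;o[:420,395:830]=b;cv2.imwrite('pics/c0.png',o[:,:800])"
```

```text
(no output)
```

View pics/c0.png

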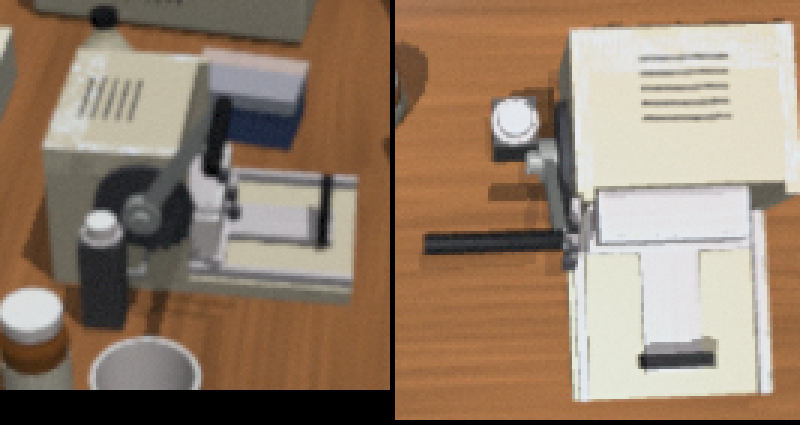

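```bash
cat > fit.py <<'E'
from h import *
from scipy.optimize import least_squares
np.set_printoptions(precision=1,suppress=True)
S={c:snap(c) for c in('side','top')}
T=lambda u,v:(230+(u-395)/3,110+v/3); D=lambda u,v:(190+u/3,120+v/3)
obs=[('top',T(516,118),(34,132,121)),('top',T(572,30),(95,88,165)),('top',T(793,22),(95,-88,165)),
('top',T(425,244),(-75,205,240)),('side',D(101,222),(34,132,121)),('side',D(45,147),(95,88,165)),('side',D(187,150),(-40,88,165)),('side',D(212,172),(-75,205,240)),
('top',T(575,401),(-200,88,20)),('top',T(772,392),(-200,-88,20))]
def W(p,q):
    c,s=np.cos(p[2]),np.sin(p[2]);q=np.array(q,float);return np.array([p[0]+c*q[0]-s*q[1],p[1]+s*q[0]+c*q[1],q[2]])
def res(p): return np.concatenate([proj(S[c],W(p,q))[0]-u for c,u,q in obs])
if __name__=='__main__':
    r=least_squares(res,[650,-50,0.05],loss='soft_l1',x_scale=[100,100,.1]);p=r.x
    print(p[:2],np.degrees(p[2]));print(res(p).reshape(-1,2))
    print('release',onz(S['top'],obs[0][1],121),tri(S['top'],obs[0][1],S['side'],obs[4][1]),W(p,(34,132,121)))
    print('tab',onz(S['top'],T(677,357),70),tri(S['top'],T(677,357),S['side'],D(326,210)),[W(p,(x,0,70)) for x in(-185,-105)])
    print('grip',onz(S['top'],T(495,242),240),W(p,(-75,160,240)),'third',W(p,(-150*np.cos(np.radians(15)),160,110+150*np.sin(np.radians(15)))))
    print('hinge',W(p,(0,160,110)))
    c,s=np.cos(p[2]),np.sin(p[2]); print(env.get_state()['eef_rot'], R.from_quat(env.get_state()['eef_rot']).as_matrix())
    for n,px in(('beaker',(198,181)),('jar',(221,140))): print(n,onz(S['top'],px,110))
E
python3 fit.py
```

```text
[ 631.1 -118.8] 0.8130406418438689
[[ 0.  -0. ]
 [-0.6 -0.1]
 [-0.3  0.4]
 [-0.2  0.3]
 [ 0.2 -2.3]
 [-0.8 -1.2]
 [ 0.3  1.2]
 [-0.1 -1.8]
 [-0.4 -0.1]
 [ 0.4 -0. ]]
release [663.2  13.6 121. ] [664.4  13.4 112.6] [663.2  13.6 121. ]
tab [ 466.2 -117.9   70. ] [ 463.9 -122.2   41. ] [array([ 446.1, -121.4,   70. ]), array([ 526.1, -120.3,   70. ])]
grip [554.   34.6 240. ] [553.8  40.1 240. ] third [483.9  39.1 148.8]
hinge [628.8  41.2 110. ]
[ 0.8 -0.6  0.   0. ] [[ 0.4 -0.9  0. ]
 [-0.9 -0.4 -0. ]
 [ 0.  -0.  -1. ]]
beaker [591.1 192.3 110. ]
jar [691.3 134.3 110. ]
```

The fit agrees to about a pixel in the top view: press at (631,-119), yaw 0.8°. The next helper turns world targets into tool shifts.

```bash
cat > to.py <<'E'
import sys; from h import *
s=env.get_state();M=R.from_quat(s['eef_rot']).as_matrix()
x=M[:,0];print('tcp',s['tcp_pos'].round(1),'xang',np.arctan2(x[1],x[0]).round(3),'t',round(s['time'],2),'F',s['contact_force'].round(1),'gap',round(s['finger_gap'],1),s['joints'].round(2))
for a in sys.argv[1:]:
    t=np.array([float(v) for v in a.split(',')]);print(a,'->',(M.T@(t-s['tcp_pos'])/10).round(2))
E
python3 to.py 425,-120,110
```

```text
tcp [ 210.  -535.3  231.3] xang -1.197 t 1.4 F [-0.2  0.2  0.3] gap 85.4 [-1.22  0.32  1.56  0.    1.26 -0.02]
425,-120,110 -> [-30.81 -35.18  12.13]
```

```bash
python3 -m handwheel '[[[-30.8,-35.2,12.1],-1.21,0],[[-30.8,-35.2,12.1],-1.21,0],[[-30.8,-35.2,12.1],-1.21,0],[[-30.8,-35.2,12.1],-1.21,0],[[-30.8,-35.2,12.1],-1.21,0],[[-30.8,-35.2,12.1],-1.21,0],[[-30.8,-35.2,12.1],-1.21,0],[[-30.8,-35.2,12.1],-1.21,0],[[-30.8,-35.2,12.1],-1.21,0],[[-30.8,-35.2,12.1],-1.21,0]]' 40; python3 to.py 430,-120,48 515,-119,48
```

```text
time: 2.65
tcp_pos: [425.2, -120.3, 110.5]
eef_rot: [1.0, 0.007, 0.0, 0.0]
contact_force: [-0.5, -0.3, 0.2]
finger_gap: 0.1
tcp [ 425.2 -120.3  110.5] xang 0.014 t 2.65 F [-0.5 -0.3  0.2] gap 0.1 [-0.3   0.24  2.03 -0.    0.87 -0.31]
430,-120,48 -> [ 0.48 -0.03  6.25]
515,-119,48 -> [ 8.98 -0.01  6.25]
```

```bash
python3 -m handwheel '[[[0.2,0,6.2],0,0],[[0.2,0,6.2],0,0],[[2,0,6.2],0,0],[[4,0,6.2],0,0],[[5.5,0,6.2],0,0],[[6.5,0,6.2],0,0],[[7,0,6.2],0,0],[[7.3,0,6.2],0,0]]'
python3 - <<'E'
from h import *
s=snap('top','t1.png');cv2.imwrite('pics/t1c.png',cv2.resize(s['color'][110:250,230:400],None,fx=3,fy=3))
E
python3 to.py
```

```text
time: 3.65
tcp_pos: [498.3, -119.5, 48.9]
eef_rot: [1.0, 0.007, 0.0, 0.0]
contact_force: [-4.0, -0.8, 1.9]
finger_gap: -0.0
tcp [ 498.7 -119.4   48.8] xang 0.014 t 3.7 F [-1.5 -1.2  1.3] gap -0.1 [-0.26  0.41  1.95 -0.    0.78 -0.27]
```

View pics/t1c.png

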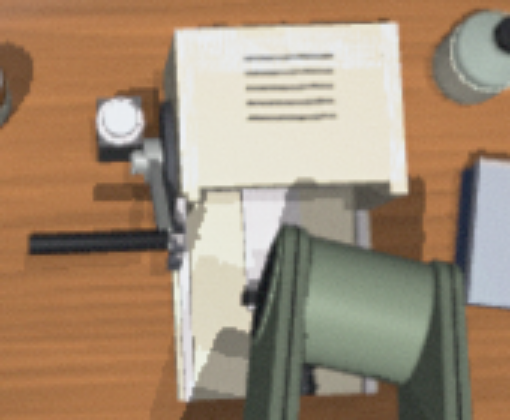

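The carriage is moving with about 4 N of resistance. The plate is now under the bridge and the tab's left end is visible at (250,297) in the crop. I'll carry on in small steps until it stops.

```bash
python3 -m handwheel '[[[0.3,0,0],0,0],[[0.5,0,0],0,0],[[0.7,0,0],0,0],[[0.7,0,0],0,0]]';python3 -m handwheel '[[[0.2,0,0],0,0],[[0.4,0,0],0,0],[[0.4,0,0],0,0]]'; python3 -m handwheel '[[[0.2,0,0],0,0],[[0.2,0,0],0,0]]'
```

```text
time: 4.2
tcp_pos: [506.0, -119.3, 48.7]
eef_rot: [1.0, 0.007, 0.001, 0.0]
contact_force: [0.3, -0.3, 0.2]
finger_gap: 0.2
time: 4.58
tcp_pos: [506.9, -119.2, 48.6]
eef_rot: [1.0, 0.007, -0.003, 0.0]
contact_force: [-9.9, -2.0, 6.6]
finger_gap: 0.1
time: 4.82
tcp_pos: [506.8, -119.2, 48.7]
eef_rot: [1.0, 0.007, -0.005, -0.0]
contact_force: [-8.3, -2.2, 5.6]
finger_gap: -0.2
```

The carriage stopped at TCP x=506.8 with 10 N on the tool; I predicted 505.5, so it is home. Now I back off, rise, and open the hand.

```bash
python3 -m handwheel '[[[-1.5,0,0],0,0],[[-3,0,0],0,0],[[-3,0,-6],0,0],[[-3,0,-12],0,0],[[-3,0,-18],0,0.7],[[-3,0,-24],0,0.7],[[-3,0,-27],0,0.7],[[-3,0,-27],0,0.7]]'; python3 to.py 554,40,310 554,40,221
```

```text
time: 5.82
tcp_pos: [480.2, -119.8, 321.5]
eef_rot: [1.0, 0.007, -0.002, 0.001]
contact_force: [-0.6, 0.1, 0.0]
finger_gap: 59.4
tcp [ 480.2 -119.8  321.5] xang 0.015 t 5.83 F [-0.6  0.1  0. ] gap 59.4 [-0.27  0.15  1.57 -0.    1.43 -0.28]
554,40,310 -> [  7.61 -15.87   1.1 ]
554,40,221 -> [  7.65 -15.89  10.  ]
```

```bash
python3 -m handwheel '[[[2,-5,1.1],0,0.7],[[5,-10,1.1],0,0.7],[[7.6,-15.9,1.1],0,0.7],[[7.6,-15.9,1.1],0,0.7],[[7.6,-15.9,1.1],0,0.7]]'
python3 - <<'E'
from h import *
a=snap('top')['color'][110:250,230:370];b=snap('side')['color'][60:200,180:320]
cv2.imwrite('pics/g1.png',cv2.resize(np.hstack([b,a]),None,fx=2.8,fy=2.8))
E
python3 to.py 554,40,221
```

```text
time: 6.45
tcp_pos: [553.0, 40.1, 308.5]
eef_rot: [1.0, 0.008, -0.003, 0.001]
contact_force: [0.6, -0.6, 0.1]
finger_gap: 60.1
tcp [553.1  39.1 309.4] xang 0.013 t 6.55 F [ 0.3 -0.   0.1] gap 59.6 [ 0.05  0.25  1.47 -0.    1.43  0.04]
554,40,221 -> [ 0.14 -0.11  8.84]
```

View pics/g1.png

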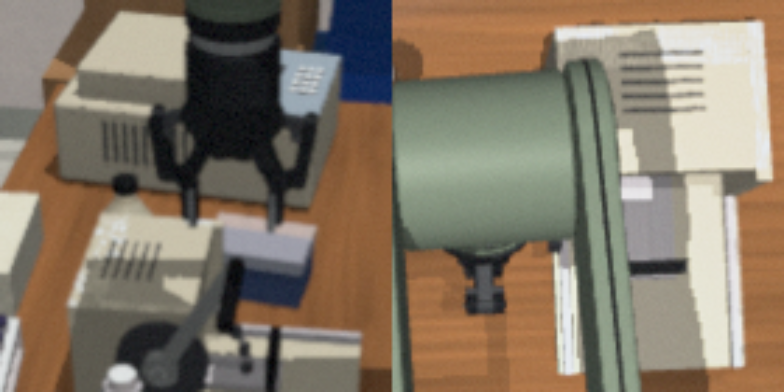

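In the side crop the open fingers at (193,215) and (273,220) straddle the bar below them at (232,300). In the top crop the tab is well in, at (655,267). I'll descend and grip.

```bash
python3 -m handwheel '[[[0.1,0,4],0,0.7],[[0.1,0,8],0,0.7],[[0.1,0,8.8],0,0.7],[[0.1,0,8.8],0,0]]' 40;python3 -m handwheel '[[[0,0,0],0,0],[[0,0,0],0,0],[[0,0,0],0,0]]' 40
python3 - <<'E'
from h import *
s=snap('top');t=proj(s,[[526.1,-120.3,70]]);print('tab home px',t)
s=snap('side','s2.png')
E
python3 to.py
```

```text
time: 7.05
tcp_pos: [553.8, 38.1, 222.1]
eef_rot: [1.0, 0.006, -0.002, 0.001]
contact_force: [0.0, 0.5, 0.4]
finger_gap: 43.0
time: 7.42
tcp_pos: [554.1, 37.8, 223.9]
eef_rot: [1.0, 0.006, -0.001, 0.001]
contact_force: [-2.7, -2.0, 6.6]
finger_gap: 14.6
tab home px [[324.18197203 205.22848156]]
tcp [554.1  37.8 223.9] xang 0.012 t 7.53 F [-3.3 -0.7  5.8] gap 14.5 [ 0.05  0.29  1.62 -0.    1.23  0.04]
```

```bash
python3 -m handwheel '[[[-0.9,0,0.6],0,0],[[-1.86,0,1.27],0,0],[[-2.7,0,2.0],0,0],[[-3.5,0,2.8],0,0],[[-3.5,0,2.8],0,0]]'
python3 - <<'E'
from h import *
a=snap('top')['color'][110:250,230:370];b=snap('side')['color'][90:230,180:320]
cv2.imwrite('pics/g2.png',cv2.resize(np.hstack([b,a]),None,fx=2.8,fy=2.8))
E
python3 to.py
```

```text
time: 8.15
tcp_pos: [518.0, 37.3, 195.0]
eef_rot: [1.0, 0.006, -0.002, 0.001]
contact_force: [2.3, -0.8, 2.3]
finger_gap: 14.2
tcp [518.5  37.3 195.6] xang 0.012 t 8.25 F [ 3.2 -0.8  1.6] gap 14.8 [ 0.05  0.26  1.74 -0.    1.14  0.04]
```

View pics/g2.png

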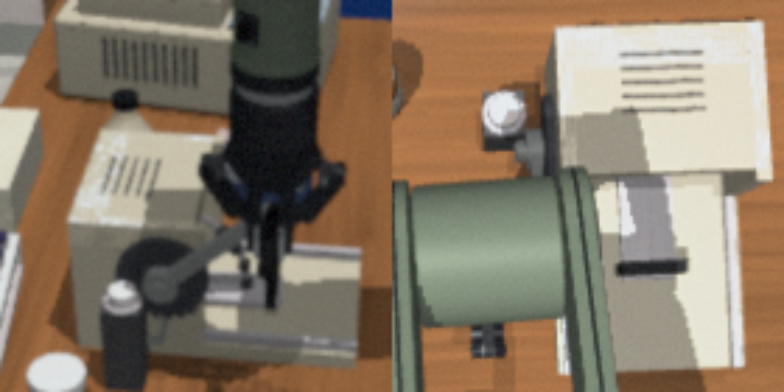

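The side crop shows the lever coming down in the grip, arm from (160,285) to (245,235). The tab sits at (651,267), matching the predicted home position. I'll continue the arc to just past the third notch.

```bash
python3 -m handwheel '[[[-0.75,0,0.9],0,0],[[-1.4,0,1.75],0,0],[[-2.0,0,2.7],0,0],[[-2.5,0,3.7],0,0],[[-2.95,0,4.7],0,0],[[-3.3,0,5.8],0,0],[[-3.55,0,6.6],0,0],[[-3.6,0,6.9],0,0],[[-3.6,0,6.9],0,0]]'
python3 - <<'E'
from h import *
b=snap('side')['color'][110:250,180:320]
cv2.imwrite('pics/g3.png',cv2.resize(b,None,fx=4,fy=4))
E
python3 to.py
```

```text
time: 9.38
tcp_pos: [482.9, 36.9, 126.3]
eef_rot: [1.0, 0.006, -0.001, 0.001]
contact_force: [5.7, -0.3, 2.6]
finger_gap: 14.5
tcp [482.9  36.9 126.4] xang 0.012 t 9.43 F [ 6.  -0.   1.5] gap 14.9 [ 0.05  0.28  1.92 -0.    0.95  0.04]
```

View pics/g3.png

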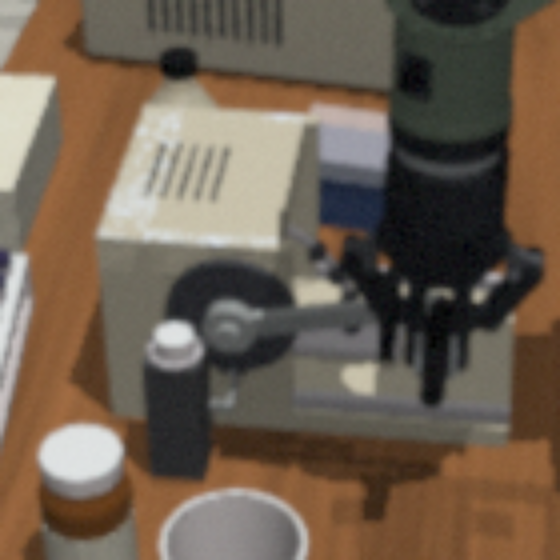

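By the TCP shift the lever is at about 0.83 rad. I'll open in place and see whether the notch holds it.

```bash
python3 -m handwheel '[[[0,0,0],0,0.5],[[0,0,0],0,0.7],[[0,0,0],0,0.7]]';python3 -m handwheel '[[[0,0,-4],0,0.7],[[0,0,-8],0,0.7],[[0,0,-14],0,0.7],[[0,0,-20],0,0.7],[[0,0,-20],0,0.7]]'
python3 - <<'E'
from h import *
from fit import W
p=[631.1,-118.8,np.radians(.81)]
s=snap('side');b=s['color'].copy()
Q=[]
for th in(.524,.785,1.047):
    a=np.pi/3-th;Q+=[W(p,(-150*np.cos(a),205,110+150*np.sin(a)))]
q=proj(s,Q);print(q)
b=cv2.resize(b[110:250,180:320],None,fx=4,fy=4)
for u in q: cv2.circle(b,tuple(int(v) for v in ((u-[180,110])*4+2)),3,(0,0,255),1)
cv2.imwrite('pics/g4.png',b)
E
python3 to.py
```

```text
time: 9.8
tcp_pos: [481.4, 36.9, 125.6]
eef_rot: [1.0, 0.006, -0.003, 0.001]
contact_force: [0.3, -0.4, 0.2]
finger_gap: 60.0
time: 10.42
tcp_pos: [484.2, 37.5, 330.2]
eef_rot: [1.0, 0.006, 0.002, 0.001]
contact_force: [-0.3, -0.3, -0.8]
finger_gap: 59.8
[[282.4 194.9]
 [287.8 206.4]
 [289.1 218. ]]
tcp [481.5  37.3 324.1] xang 0.012 t 10.57 F [ 0.  -0.4 -0.5] gap 59.7 [ 0.05  0.13  1.58 -0.    1.44  0.04]
```

View pics/g4.png

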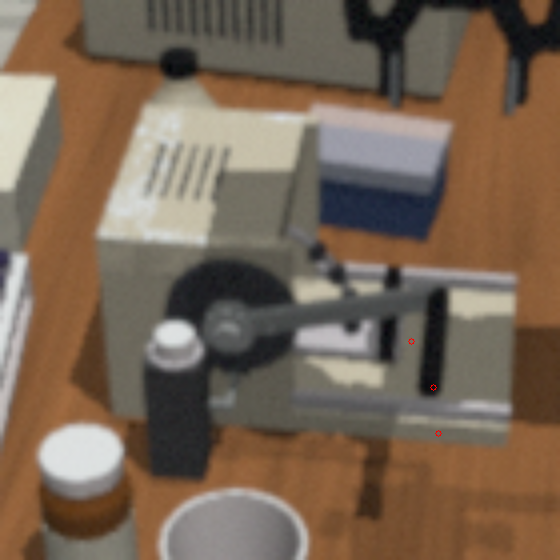

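The bar end is at (433,390) in the crop, right on the third-notch prediction, so the lever is latched. The carriage looks home. Next is the button.

```bash
python3 to.py 663.2,13.6,290 663.2,13.6,140
```

```text
tcp [481.5  37.3 324.1] xang 0.012 t 10.57 F [ 0.  -0.4 -0.5] gap 59.7 [ 0.05  0.13  1.58 -0.    1.44  0.04]
663.2,13.6,290 -> [18.17  2.58  3.25]
663.2,13.6,140 -> [18.31  2.54 18.25]
```

```bash
python3 -m handwheel '[[[6,0.9,1],0,0],[[12,1.7,2],0,0],[[18.2,2.6,3.2],0,0],[[18.2,2.6,3.2],0,0],[[18.3,2.5,9],0,0],[[18.3,2.5,15],0,0],[[18.3,2.5,18.2],0,0],[[18.3,2.5,18.2],0,0],[[18.3,2.5,18.2],0,0]]'
python3 - <<'E'
from h import *
b=snap('side')['color'][70:250,160:340]
cv2.imwrite('pics/g5.png',cv2.resize(b,None,fx=3.3,fy=3.3))
E
python3 to.py 663.2,13.6,113
```

```text
time: 11.7
tcp_pos: [663.4, 14.2, 142.1]
eef_rot: [1.0, 0.006, -0.004, 0.001]
contact_force: [-0.3, 1.1, 0.5]
finger_gap: -0.2
tcp [663.9  14.1 142.7] xang 0.012 t 11.75 F [-0.  -0.   0.3] gap -0.2 [ 0.01  0.52  1.47 -0.    1.16 -0.01]
663.2,13.6,113 -> [-0.06  0.04  2.98]
```

View pics/g5.png

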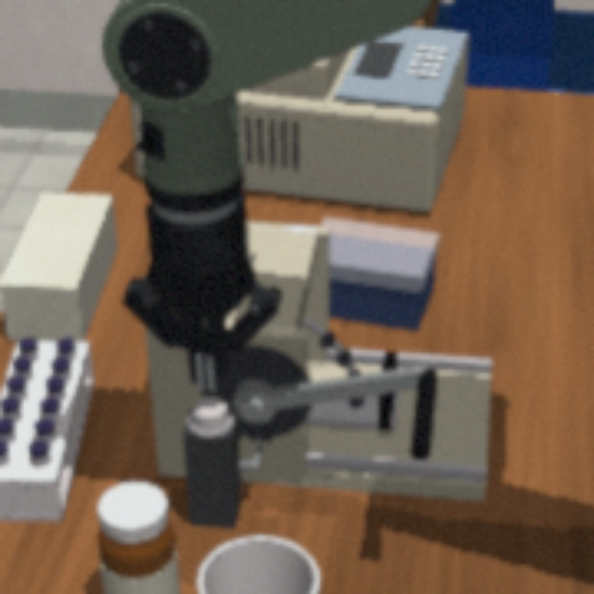

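The shut fingers at (207,390) stand over the button at (211,412), and the wrist and forearm are well clear of the lever's return arc. I'll press straight down.

```bash
python3 -m handwheel '[[[0,0,1.2],0,0],[[0,0,2.0],0,0],[[0,0,2.5],0,0],[[0,0,2.9],0,0],[[0,0,2.9],0,0],[[0,0,2.9],0,0],[[0,0,2.9],0,0]]'
python3 - <<'E'
from h import *
b=snap('side')['color'][70:250,160:340]
cv2.imwrite('pics/g6.png',cv2.resize(b,None,fx=3.3,fy=3.3))
E
python3 to.py
```

```text
time: 12.62
tcp_pos: [663.8, 14.1, 114.0]
eef_rot: [1.0, 0.006, -0.003, 0.001]
contact_force: [-0.8, 0.3, 3.4]
finger_gap: 0.0
tcp [663.8  14.1 114. ] xang 0.012 t 12.68 F [-0.5  1.5  2. ] gap 0.0 [ 0.01  0.55  1.5  -0.    1.1  -0.01]
```

View pics/g6.png

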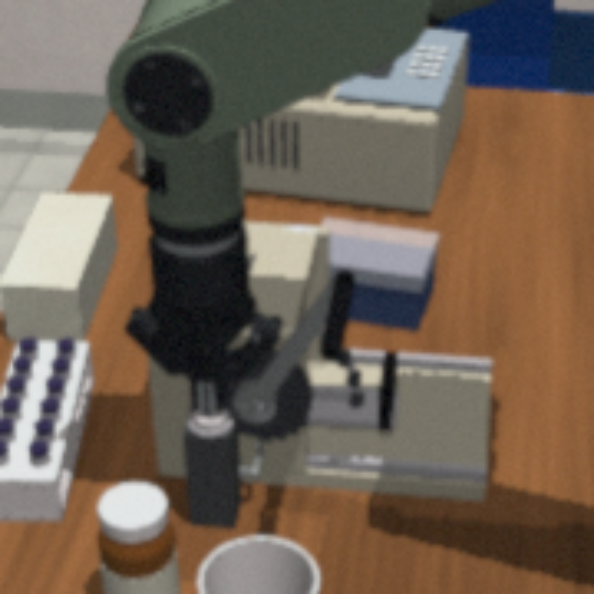

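The lever has sprung up, with the grip at (340,312). I'll hold the button a moment longer, retreat, and do a final check.

```bash
python3 -m handwheel '[[[0,0,0.1],0,0],[[0,0,0.1],0,0],[[0,0,0.1],0,0],[[0,0,0.1],0,0],[[0,0,-2],0,0],[[0,0,-8],0,0],[[0,0,-14],0,0],[[0,0,-20],0,0],[[0,0,-24],0,0]]'; python3 to.py 400,-350,360
```

```text
time: 13.8
tcp_pos: [665.4, 14.4, 356.9]
eef_rot: [1.0, 0.006, -0.001, 0.001]
contact_force: [-0.2, 0.0, -0.1]
finger_gap: 0.1
tcp [665.4  14.4 356.9] xang 0.012 t 13.8 F [-0.2  0.  -0.1] gap 0.1 [ 0.01  0.43  1.08 -0.    1.63 -0.01]
400,-350,360 -> [-26.97  36.13  -0.15]
```

```bash
python3 -m handwheel '[[[-27,36,0],0,0],[[-27,36,0],0,0],[[-27,36,0],0,0],[[-27,36,0],0,0],[[-27,36,0],0,0],[[-27,36,0],0,0],[[-27,36,0],0,0],[[-27,36,0],0,0],[[-27,36,0],0,0],[[-27,36,0],0,0]]'
python3 - <<'E'
from h import *
from fit import W
p=[631.1,-118.8,np.radians(.81)]
s=snap('side');t=snap('top')
a0=cv2.imread('pics/side0.png');b0=cv2.imread('pics/top0.png')
out=[]
for c,z,o in((s,a0,(120,190)),(t,b0,(110,235))):
    b=cv2.resize(c['color'][o[0]:o[0]+140,o[1]:o[1]+140],None,fx=2.8,fy=2.8)
    for P in[(-111,30,70),(-111,-30,70),(-99,30,70),(-99,-30,70),(-75,205,240)]:
        u=proj(c,W(p,P))[0];cv2.circle(b,tuple(int(v) for v in((u-[o[1],o[0]])*2.8+1)),2,(0,0,255),-1)
    out.append(b)
cv2.imwrite('pics/g7.png',np.hstack(out))
d=cv2.absdiff(t['color'],b0).max(2)>45
n,l,st,_=cv2.connectedComponentsWithStats(d.astype(np.uint8));print([q.tolist() for q in st[1:] if q[4]>25])
d=cv2.absdiff(s['color'],a0).max(2)>45
n,l,st,_=cv2.connectedComponentsWithStats(d.astype(np.uint8));print([q.tolist() for q in st[1:] if q[4]>25])
E
python3 to.py
```

```text
time: 15.05
tcp_pos: [400.5, -347.7, 358.2]
eef_rot: [1.0, 0.007, -0.001, 0.001]
contact_force: [-0.3, -0.7, 0.6]
finger_gap: 0.0
[[366, 160, 94, 111, 3533], [339, 174, 9, 8, 28], [294, 179, 17, 13, 42], [312, 189, 35, 3, 44], [479, 188, 8, 17, 93], [310, 198, 26, 11, 223], [311, 222, 26, 12, 237], [378, 229, 134, 155, 10197], [263, 249, 92, 89, 1700], [324, 300, 18, 12, 55], [353, 301, 24, 24, 318], [287, 313, 50, 48, 958], [234, 355, 20, 22, 140], [257, 360, 23, 14, 153], [307, 375, 27, 9, 110]]
[[311, 0, 43, 64, 1278], [437, 0, 75, 235, 8321], [422, 11, 18, 40, 381], [372, 22, 31, 61, 1030], [374, 91, 58, 143, 1989], [317, 114, 68, 65, 1811], [262, 134, 72, 46, 781], [253, 172, 7, 9, 41], [477, 172, 9, 23, 94], [485, 174, 6, 15, 40], [272, 176, 9, 26, 150], [280, 178, 21, 26, 183], [359, 180, 21, 13, 129], [315, 187, 80, 61, 835], [253, 200, 10, 8, 66], [496, 207, 16, 18, 159], [428, 251, 26, 15, 255], [414, 258, 29, 16, 117]]
tcp [ 400.5 -347.7  358.4] xang 0.014 t 15.25 F [-0.1  0.9  0.2] gap -0.2 [-0.73  0.2   1.42 -0.    1.52 -0.75]
```

View pics/g7.png

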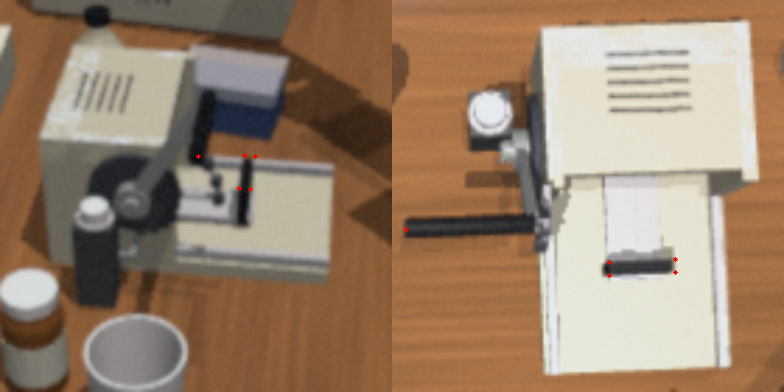

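```bash
python3 -c "
from bench import env
print(env.close_job())"
```

```text
the job is handed in; nothing more can be done
None
```

The job is done in the order asked and handed in at about 15 s; `env.close_job()` reports no verdict.

- **Carriage:** I pushed the tab until it stopped dead under about 10 N, within about 1.5 mm of the predicted home position. The final pictures put the tab within about a pixel of home.
- **Lever:** I gripped the bar and drew it along its arc to about 0.83 rad, then let go. The picture showed it resting exactly at the third-notch position.
- **Release:** I pressed the button about 7 mm and held it. The lever sprang back to its rest position, and the button was up again after I withdrew.
- **Bystanders:** comparing with the first pictures, I saw no moved object. The differences lie on the press, the carriage, the arm and its shadows. The tip box and the clear bottle lie close to the shadow areas, so the comparison is weaker there; by eye they had not moved.
- **Small disagreements:**
  - The gripper read 14.5 mm on the 16 mm bar, but it did not slip.
  - In the side view the fit was up to about 2 px off vertically.
  - Some detector reports, such as the tab and button in the top view, were off, so I used the picture instead.

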